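Load the odour filter cartridge through the caddy's one-way flap

ROBOT

A 6-joint arm with a two-finger parallel gripper is mounted at the origin on the work surface. World frame = base frame: x ahead of the robot, y to its left, z up, the work surface at z = 0. Lengths are in m, angles in rad, forces in N, time in s.
With the tool pointing down it reaches from about 0.25 to 0.85 m from the base axis. Payload 12.5 kg.
Tool frame: the origin (TCP) lies on the centre line of the jaws, within the pads' length; the fingertips stand 8 mm ahead of it and the grasp point (between the pads) lies 11 mm behind it; z points along the fingers, x is the direction in which the jaws open and shut, and the axes are right-handed (so a half turn about z gives the same grasp; the last joint's range is limited). The gripper opens to 93 mm and grips with 3 to 60 N. Pads are 15 mm wide; open, the fingers measure 128 mm over their backs; the gripper's body (75 mm by 188 mm) begins 65 mm behind the grasp point.
Start: joints at [1.126, 0.351, 1.652, -0, 1.139, -0.085], TCP at [0.194, 0.515, 0.227] pointing down, gripper open.
Joint ranges: [-2.75, 2.75], [-0.79, 2.1], [0.01, 2.65], [-1.57, 4.71], [0.07, 3.14], [-2.87, 2.87]. Speed limits (rad/s): [2.22, 2.22, 2.79, 3.14, 3.14, 3.14].

INTERFACE

Orientations are given as a unit quaternion [w, x, y, z].
In Python, from plant import * gives the robot as it stands. The module is installed in compiled form; this text tells all that it offers.
- The arm moves only by the shell command python3 -m inch 'ROWS'. ROWS is JSON, a list of rows, each a list of 3 entries, a list of its own where there are three numbers: the shift along the tool's x, y, z in mm, then the turn about the tool's z in rad, then the finger opening in mm, from 0 to 93. A call has 1 to 10 rows; each row is the pose to reach, as a shift and turn from the pose commanded when the call began, along the tool's axes at that moment; what a row does not reach only later rows make up. A row lasts 1/12 s, in which the tool goes at most 41.7 mm and 7.16 degrees, less where a joint would pass 70% of its speed; a pose out of reach is approached as far as the arm can. A call with a gripper value outside its range is refused whole. The fingers move at their own pace and stop on an object; the grip force is fixed at half the most. Time passes only in rows, so rows that repeat a pose let the fingers close. It gives the time, the measured TCP pose, the force and the opening at its end, in the units of the state.
- read_state(): the state, without advancing time (a new reading comes with each control period).
- snapshot(name): name is "scene" or "top"; returns the picture (420x560x3 uint8, red, green, blue); there is no depth.
- get_calibration(name): a dict with "fovy" (degrees; the focal length in pixels is half the picture's height over the tangent of half this angle, whatever the lens; pixels are square), "cx", "cy" (the principal point, pixels), "eye" and "rotation" of the camera in the world. Camera axes: x right, y down, z forward; pixel columns grow to the right and rows downward; lengths in m; the calibration is good to about 2 mm. A picture is of the moment at which its call begins. get_calibration takes no time and is no camera call.
- close_job(): hands the job in, once; it reports no verdict.
Trained networks look in the newest picture that a camera, given by its name, has taken for a name from the list of things; names that differ only in an ending like _2 or _b are one class to them, and where a whole thing is asked for, a point or a joint stands for the part that bears it (a point fixed in the world has none). Each returns a list of dicts, best first, with "confidence" (0 to 1); they miss things now and then, are a little off and sometimes report something else, mostly with a low value. They report only what shows in the picture. A call takes as long as a camera call. They do not tell look-alikes from the thing itself.
- silhouettes(label, camera): "region" (420x560 bool, what is visible of it) and "uv" ([column, row] in pixels, amid what is visible of it).
The state is a dict: "t": time; "q": joint angles; "joint_vel": joint speeds; "effort": joint torques, N m; "eef_pos": TCP position; "tool_rot": TCP orientation; "ft_force": force on the tool from outside, world axes, zero at the start; "wrist_torque": the same for the moment, N m; "grip_width": opening from 0.0 (shut) to 1.0 (fully open).
Only numpy, scipy, OpenCV 4.12 (cv2) and the standard library are available. Lean on these libraries where they do the work, as an engineer would, in place of code of your own. Each camera call takes 0.05 s, during which the arm holds its last target.

TASK

Put the loose filter cartridge into the open trough on top of the steel bin caddy, tapered end first, then push it along through the sprung flap and gently against the spring pad behind, until the flap has snapped shut behind it. Push by feel and never force it (20 N is too much), let go so that the cartridge stays trapped inside behind the closed flap, and leave the other things in the cupboard where they stand.

Things in the scene. Friction and masses are not known exactly. Their poses are not given: they have to be found in the camera images.
- cartridge: Filter cartridge of white plastic, loose, standing on the shelf at the start. Body 60 long (x) x 30 wide (y) x 22 high, with an upright grip fin in the middle of its top: 26 long (x), 10 thick (y), from 22 to 58 mm above the underside. Origin: centre of the underside. +x is the tapered end (the last 6 mm are 25 wide), +z up. Weighs 85 to 160 g.
- nose (a point): Centre of the cartridge's tapered end face, 30 mm ahead (+x) of the cartridge's origin and 11 mm above its underside.
- caddy: Stainless bin caddy, fixed, 280 (x) x 170 (y) x 150 high; its press button is not used. Origin: centre of underside, z up. A grey filter holder runs along x on the middle of the lid (y = 0); cartridges go in towards +x. The holder is clamped up to 18 mm either way along x from its nominal place, differently each time; this shift is NOT measured and shifts trough, flap, pocket and pad together.
- trough (a point): Point fixed to the caddy, at x = -57, 154 mm up: nominal middle of the holder's open trough, on its floor. The trough is 102 long, 36 wide, walls 16 high, with a 4 mm sill at its outer end. A cartridge laid with its origin here fits at every shift of the holder, with 4 to 40 mm from nose to flap.
- pocket (a point): Point fixed to the caddy, at x = +58, 154 mm up: nominal place of the loaded cartridge's origin. The flap's plane is nominally 63 mm before it (-x). Pocket 34 wide, walls 25 high; from 23 mm before this point inwards two lips, 25 to 28 mm above the floor, cover it but for a 20 mm wide slot along the middle for the fin: keep fingers over 28 mm above the floor there.
- pad (a point): Point fixed to the caddy, at x = +88, 164 mm up: nominal rest place of the face of the spring pad at the pocket's inner end. The pad gives way 6.5 mm (2 N at first touch, 10 N at full travel), then stops dead. The flap shuts only once the pad is pushed in 3 to 4 mm (about 6 N); let go earlier, the pad pushes the cartridge back and the flap stays open. Pushed further in, it is safe to let go.
- flap (a joint): Sprung steel flap across the channel, 36 wide, 19 high, on an upright hinge at the channel's +y side. 0 = shut (it cannot swing out towards the trough); grows to 1.5 rad as it swings inwards (+x). Needs 1 to 4 N to open, lies along the cartridge's side while that passes, and snaps back to 0 when the tail is 36 mm beyond the flap's plane.
- dustpan: Bystander: red plastic dustpan, 180 x 180 x 45 mm with a 100 mm handle, origin centre of the pan's underside.
- hard_brush: Bystander: grey hard hand brush, 240 mm long (x), 60 high, origin on its underside.
- green_bottle: Bystander: closed green bottle with twist cap, 68 mm across, 210 high, origin centre of underside.
- peg_box: Bystander: small wooden peg box, open, 160 x 110 x 60 mm, origin centre of underside.
- polish_tin: Bystander: dark tin, 72 mm across, 70 high, origin centre of underside.
- soda_jar: Bystander: glass jar, 80 mm across, 110 high, origin centre of underside.
- enamel_mug: Bystander: white mug, 80 mm across, 85 high, origin centre of underside.
Things that resemble listed ones, but are neither listed nor needed, are in the scene too. What is meant by the cartridge is not orange, and is the smaller of those in its own colour.

How it is judged:
On the way, in this order (a step that is already met when the one before it is completed fails the run):
1. the cartridge lies in the open trough, tapered end towards the flap, the flap still shut (y of cartridge in the frame of caddy between -0.006 and 0.006 m and z of cartridge in the frame of caddy between 0.15 and 0.159 m and value of joint flap below 0.2 rad and x of nose in the frame of caddy between -0.07 and 0.013 m and angle between the x axis of cartridge and the x axis of caddy, either way round below 0.2 rad), for 0.1 s.
2. the cartridge, sliding in the channel, has swung the flap well open (y of cartridge in the frame of caddy between -0.006 and 0.006 m and z of cartridge in the frame of caddy between 0.15 and 0.159 m and value of joint flap above 0.9 rad and x of nose in the frame of caddy above -0.03 m), for 0.05 s.
At the end, for the whole second after the job is handed in: Cartridge at rest and flat (0.12 rad) in the pocket: origin within 6 mm of the lane's middle, 150 to 159 mm above the caddy's underside, nose innermost and over 30 mm along +x from the caddy's origin; flap shut behind it (under 0.12 rad) (y of cartridge in the frame of caddy between -0.006 and 0.006 m and z of cartridge in the frame of caddy between 0.15 and 0.159 m and value of joint flap below 0.12 rad and x of nose in the frame of caddy above 0.03 m and linear speed of cartridge below 0.02 m/s and angle between cartridge's own z axis and vertical below 0.12 rad); the robot touches nothing.
It fails at once if the cartridge is forced: more than 20 N between cartridge and caddy (its holder, flap or pad) (contact force between cartridge and caddy above 20 N).
It fails at once if a bystander is moved by more than 20 mm (distance of any of dustpan, hard_brush, green_bottle, peg_box, polish_tin, soda_jar, enamel_mug from where it was at the start of the episode above 0.02 m).
It also fails if it takes over 64 s, if anything falls off the work surface, if the arm or the gripper's body presses on something with over 40 N, if the wrist force passes 120 N, or if a joint passes its speed limit or range.

## Working session

There is one attempt and no reset: what is moved stays moved. The work goes in short steps, Python scripts to look and compute and a shell command to move; the robot and the scene stay as the last step left them, time stands still between calls to the robot, and variables do not carry over. Pictures are saved under pics/ and viewed, and the job is handed in when it is done.

```bash
mkdir -p pics; ls; python3 - <<'E'
from plant import *
import cv2
for n in ("scene","top"):
    im=snapshot(n); cv2.imwrite(f"pics/{n}0.png",im[:,:,::-1]); print(n,get_calibration(n))
s=read_state()
for k in s: print(k,s[k])
E
```

```text
pics
scene {'fovy': 47.631622367080006, 'cx': 275.3565231687866, 'cy': 211.99372497701805, 'eye': array([1.05972609, 0.85967496, 1.06618169]), 'rotation': array([-0.11528274,  0.26465752,  0.88119416, -0.37438368])}
top {'fovy': 45.21293910979801, 'cx': 273.7079487443716, 'cy': 208.6092410319867, 'eye': array([0.39230258, 0.00768498, 1.48312576]), 'rotation': array([ 0.03186089, -0.69992085,  0.71329211, -0.01760801])}
t 0.1
q [ 1.12638798e+00  3.51168215e-01  1.65235126e+00 -4.79257023e-05
  1.13909996e+00 -8.45658189e-02]
joint_vel [-0.00034759 -0.00157102 -0.00209614  0.00041718  0.00035034  0.00069009]
effort [-7.93625004e-04 -4.98029959e+01 -2.85700089e+01  7.00229849e-02
  2.40038009e-02 -2.18948298e-05]
eef_pos [0.19351011 0.51451401 0.22616636]
tool_rot [ 2.74371769e-04  8.22224940e-01  5.69162441e-01 -4.34467095e-04]
ft_force [ 0.04278262 -0.12516401  0.25542386]
wrist_torque [-0.05708674 -0.00687339  0.00804182]
grip_width 0.9990777030842152
```

View pics/scene0.png

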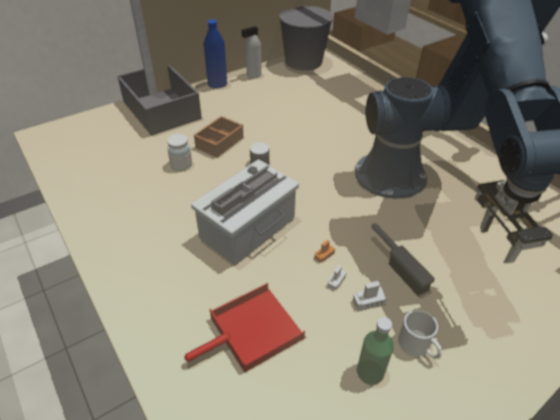

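View pics/top0.png

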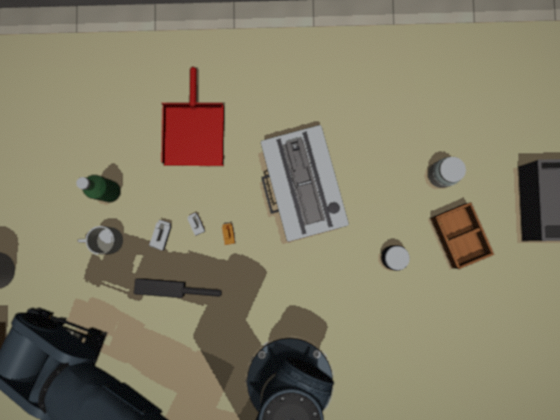

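Candidates in the top view are the larger white at (160,233), the smaller white at (195,223) and the orange at (228,233). The smaller white one fits, so I'll confirm it in enlarged crops.

```bash
cat > h.py <<'E'
from plant import *
import numpy as np, cv2
from scipy.spatial.transform import Rotation as R
class Cam:
    def __init__(s,n):
        c=get_calibration(n); s.f=210/np.tan(np.radians(c['fovy'])/2); s.c=np.array([c['cx'],c['cy']]); s.eye=np.array(c['eye'])
        q=c['rotation']; s.R=R.from_quat([q[1],q[2],q[3],q[0]]).as_matrix()
    def proj(s,P):
        p=(np.atleast_2d(P)-s.eye)@s.R; return p[:,:2]/p[:,2:]*s.f+s.c
    def at(s,uv,z):
        uv=np.atleast_2d(uv); d=np.c_[(uv-s.c)/s.f,np.ones(len(uv))]@s.R.T
        return s.eye+d*((z-s.eye[2])/d[:,2])[:,None]
E
python3 - <<'E'
from h import *
t=Cam('top'); s=Cam('scene'); print(t.R,s.R)
st=read_state(); print(t.proj([0,0,0]),s.proj([0,0,0]),t.proj(st['eef_pos']),s.proj(st['eef_pos']))
for n,uvs in dict(cart=[(195,223)],big=[(160,233)],).items(): print(n,t.at(uvs,0.02))
a=cv2.imread('pics/top0.png'); b=cv2.imread('pics/scene0.png')
A=cv2.resize(a[190:270,140:250],None,fx=7,fy=7,interpolation=cv2.INTER_CUBIC)
cv2.imwrite('pics/c_top.png',A)
cv2.imwrite('pics/c_scene.png',cv2.resize(b[225:325,300:400],None,fx=6,fy=6,interpolation=cv2.INTER_CUBIC))
cv2.imwrite('pics/caddy_top.png',cv2.resize(a[115:250,250:360],None,fx=4.4,fy=4.4,interpolation=cv2.INTER_CUBIC))
cv2.imwrite('pics/caddy_scene.png',cv2.resize(b[155:265,185:305],None,fx=5.4,fy=5.4,interpolation=cv2.INTER_CUBIC))
E
```

```text
[[-0.01819136 -0.99737404  0.07010066]
 [-0.99961806  0.01960151  0.01948089]
 [-0.02080381 -0.06971951 -0.99734968]] [[-0.83333257  0.38010936 -0.40133987]
 [ 0.55274927  0.57958651 -0.59878854]
 [ 0.00500605 -0.72083032 -0.6930935 ]]
[[289.57688972 380.42938365]] [[389.43366826 174.43905447]] [[ 81.24061979 328.01183694]] [[495.90880785 243.89315523]]
cart [[0.45763818 0.26627044 0.02      ]]
big [[0.43044643 0.36876202 0.02      ]]
```

View pics/c_top.png

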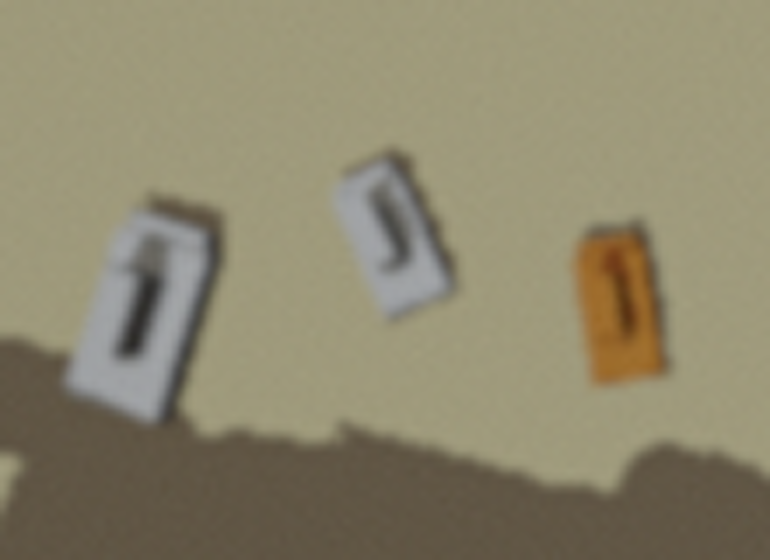

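View pics/c_scene.png

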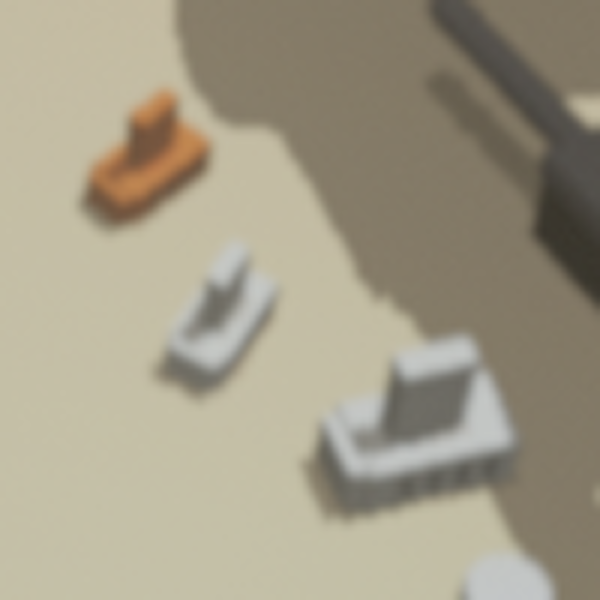

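View pics/caddy_top.png

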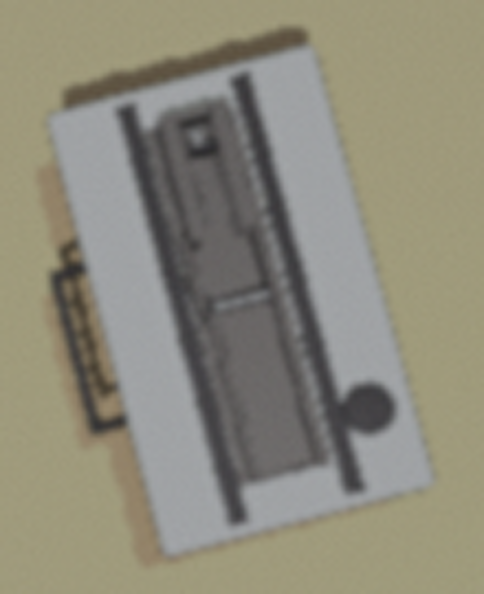

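View pics/caddy_scene.png

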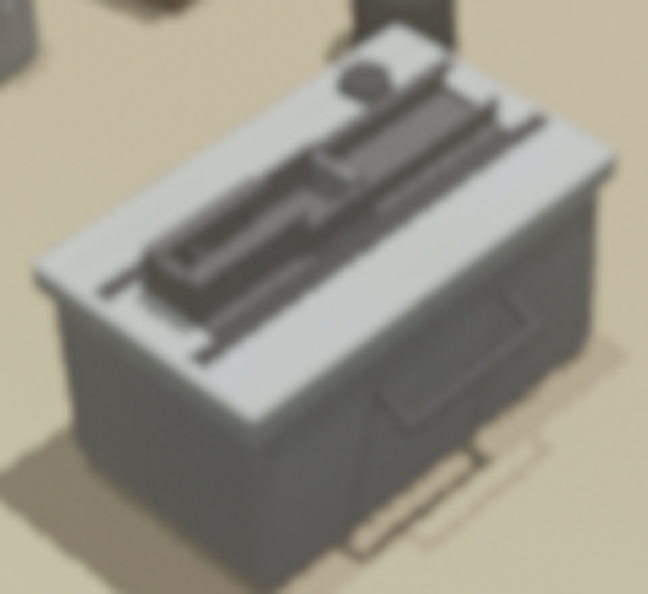

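The smaller white cartridge at top (196,223) / scene (337,277) is clearly smaller than the white one at (160,233), and it isn't orange. Next I'll average some frames and fit its pose, including which end is tapered, and the caddy's pose.

```bash
python3 - <<'E'
from h import *
for n in ('top','scene'):
    im=np.mean([snapshot(n).astype(float) for _ in range(6)],0); np.save(n+'_avg.npy',im)
    for lab in ('cartridge','caddy'):
        for i,d in enumerate(silhouettes(lab,n)):
            print(n,lab,d['confidence'],d['uv'],d['region'].sum())
            np.save(f'm_{n}_{lab}_{i}.npy',d['region'])
print(read_state()['t'])
a=np.load('top_avg.npy')[:,:,::-1]; b=np.load('scene_avg.npy')[:,:,::-1]
A=cv2.resize(np.clip((a[203:245,180:215]-60)*1.5,0,255).astype('uint8'),None,fx=14,fy=14,interpolation=cv2.INTER_CUBIC)
cv2.imwrite('pics/c_top2.png',A)
cv2.imwrite('pics/c_scene2.png',cv2.resize(np.clip((b[257:295,320:355]-40)*1.2,0,255).astype('uint8'),None,fx=15,fy=15,interpolation=cv2.INTER_CUBIC))
t=Cam('top')
c=np.array([(50,112),(315,45),(435,487),(165,555)])/4.4+[250,115]
P=t.at(c,0.15); print(P, [np.linalg.norm(P[i]-P[i-1]) for i in range(4)], P.mean(0))
E
```

```text
top cartridge 0.8 [159.0, 234.9] 468
top cartridge 0.73 [198.0, 225.3] 239
top cartridge 0.7 [226.8, 234.4] 251
top caddy 0.87 [298.7, 182.2] 6800
top caddy 0.7 [460.4, 237.2] 2656
top caddy 0.33 [194.5, 225.1] 237
scene cartridge 0.79 [337.7, 276.0] 275
scene cartridge 0.77 [321.2, 254.9] 266
scene cartridge 0.68 [369.5, 295.2] 698
scene caddy 0.74 [245.3, 208.3] 6915
0.9
[[ 0.66952051  0.06344349  0.15      ]
 [ 0.70712338 -0.09848337  0.15      ]
 [ 0.43700575 -0.16356558  0.15      ]
 [ 0.39932067 -0.00108131  0.15      ]] [np.float64(0.2777974155232499), np.float64(0.1662356291788245), np.float64(0.27784749469922476), np.float64(0.16679719707335003)] [ 0.55324258 -0.04992169  0.15      ]
```

View pics/c_top2.png

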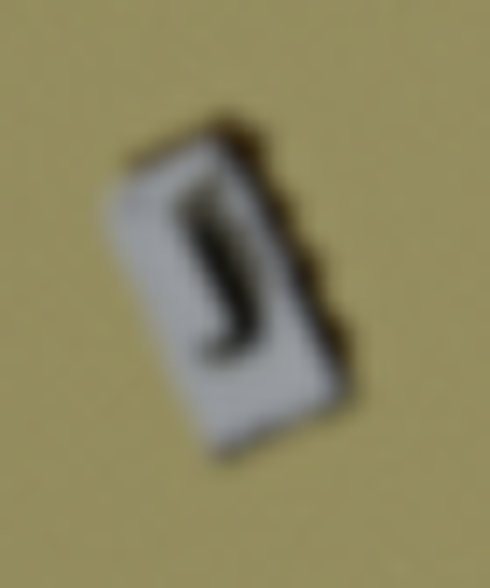

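View pics/c_scene2.png

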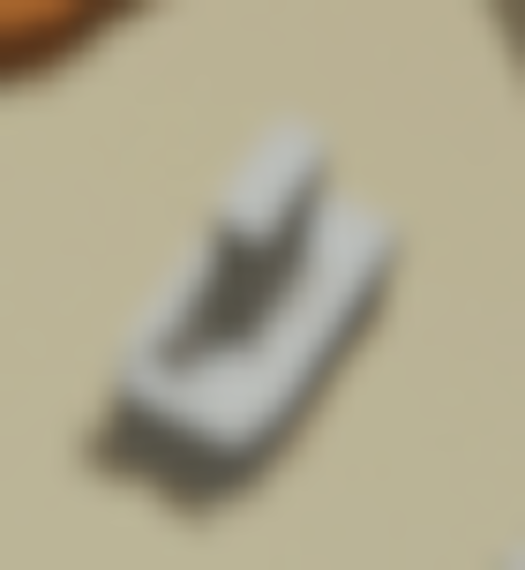

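```bash
cat > fit.py <<'E'
from h import *
from scipy.optimize import minimize
def body(sgn=1,L=60,W=30,H=22):
    pts=[]
    for z in (0,.022):
        pts+= [(-.030,-.015,z),(-.030,.015,z),(.024,.015,z),(.030,.0125,z),(.030,-.0125,z),(.024,-.015,z)]
    fin=[(x,y,z) for x in(-.013,.013) for y in(-.005,.005) for z in(.022,.058)]
    return np.array(pts),np.array(fin)
def cov(cam,p,box,z0=0,S=16):
    x,y,yaw=p; c,s=np.cos(yaw),np.sin(yaw); M=np.array([[c,-s,0],[s,c,0],[0,0,1]])
    x0,y0,x1,y1=box; im=np.zeros(((y1-y0)*S,(x1-x0)*S),np.uint8)
    for pts in body():
        uv=(cam.proj(pts@M.T+[x,y,z0])-[x0,y0]+.5)*S-.5
        h=cv2.convexHull(uv.astype(np.float32))
        cv2.fillConvexPoly(im,np.round(h*16).astype(np.int32),255,shift=4)
    g=cv2.resize(im,None,fx=1/S,fy=1/S,interpolation=cv2.INTER_AREA).astype(float)/255
    return cv2.GaussianBlur(g,(0,0),.8)
E
python3 - <<'E'
from fit import *
box={'top':(180,203,215,245),'scene':(320,257,355,295)}
T={}
for n in box:
    x0,y0,x1,y1=box[n]; a=np.load(n+'_avg.npy')[y0:y1,x0:x1]
    r=a[:,:,2]/np.maximum(a[:,:,0],1)
    bg=np.median(r[[0,-1]]); hi=np.percentile(r,96)
    m=np.clip((r-bg)/(hi-bg),0,1); 
    if n=='scene': m[:8,:10]=0
    T[n]=m; print(n,bg,hi,m.sum())
    cv2.imwrite(f'pics/ratio_{n}.png',cv2.resize((m*255).astype('uint8'),None,fx=12,fy=12))
cams={n:Cam(n) for n in box}
def cost(p,ns):
    # p: x,y,yaw
    return sum(((cov(cams[n],p,box[n])-T[n])**2).sum() for n in ns)
for ns in (['top'],['scene'],['top','scene']):
  for yaw in (0.45,0.45-np.pi):
    r=None
    for k in range(3):
        s0=np.array([.455+.004*(k-1),.266,yaw+.1*(k-1)])
        q=minimize(lambda d:cost(s0+d*[.005,.005,.1],ns),np.zeros(3),method='Nelder-Mead',options=dict(initial_simplex=np.vstack([np.zeros(3),np.eye(3)*1.5])))
        if r is None or q.fun<r[0]: r=(q.fun,s0+q.x*[.005,.005,.1])
    print(ns,r)
E
```

```text
top 0.7766682572187871 1.0284023668639053 224.02368094141877
scene 0.8428394395300782 0.9876511668558016 218.53043571291818
['top'] (np.float64(4.56525585190119), array([0.45624042, 0.26664741, 0.41742955]))
['top'] (np.float64(5.069573683881681), array([ 0.45590053,  0.26663833, -2.72220859]))
['scene'] (np.float64(26.047704592124788), array([0.45272139, 0.26230305, 0.4455309 ]))
['scene'] (np.float64(28.005040390257456), array([ 0.45115831,  0.26199908, -2.68994027]))
['top', 'scene'] (np.float64(40.28430436219163), array([0.45537026, 0.26540044, 0.44433187]))
['top', 'scene'] (np.float64(43.048498936851075), array([ 0.45479713,  0.26501431, -2.70600646]))
```

```bash
python3 -c "
import cv2,numpy as np
a=cv2.imread('pics/ratio_top.png');b=cv2.imread('pics/ratio_scene.png')
h=max(a.shape[0],b.shape[0]);f=lambda i:cv2.copyMakeBorder(i,0,h-i.shape[0],0,5,0)
cv2.imwrite('pics/ratio.png',cv2.resize(np.hstack([f(a),f(b)]),None,fx=.9,fy=.9))"
```

```text
(no output)
```

View pics/ratio.png

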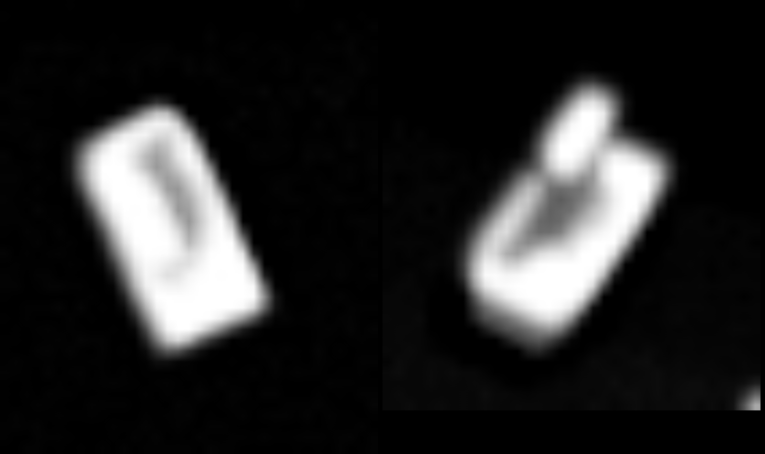

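The fits agree, and the ratio image shows rounded corners at the upper end in top. So the tapered end points along world +x, with yaw about 0.43 rad and position about (0.456, 0.266). Now I'll work out the shift.

```bash
cat > go.py <<'E'
from h import *
def shift(P,toolx_deg):
    s=read_state(); q=s['tool_rot']; M=R.from_quat([q[1],q[2],q[3],q[0]]).as_matrix()
    d=M.T@(np.array(P)-s['eef_pos'])*1000
    a=np.degrees(np.arctan2(M[1,0],M[0,0])); turn=-((toolx_deg-a+90)%180-90)
    print('shift mm',d.round(1),'turn rad',np.radians(turn).round(3),'toolx',a.round(2),'pos',s['eef_pos'].round(4),'q',np.round(s['q'],2),'grip',round(s['grip_width']*93,1),'F',np.round(s['ft_force'],2),'t',s['t'])
E
python3 -c "
from go import *
shift([.456,.266,.2],90+25)
t=Cam('top');print(t.at([(98,187)],.2),t.at([(103,239)],.08))"
```

```text
shift mm [-140.5  333.2   26.6] turn rad -0.796 toolx 69.38 pos [0.1936 0.5148 0.2266] q [ 1.13  0.35  1.65 -0.    1.14 -0.08] grip 93.5 F [ 0.71  0.72 -0.39] t 0.9
[[0.54721292 0.48461614 0.2       ]] [[0.41509799 0.51421082 0.08      ]]
```

```bash
python3 -m inch '[[[-15,37,0],-0.1,60],[[-31,74,0],-0.2,50],[[-47,111,0],-0.3,50],[[-62,148,0],-0.4,50],[[-78,185,0],-0.5,50],[[-94,222,0],-0.6,50],[[-109,259,0],-0.7,50],[[-125,296,0],-0.8,50],[[-140,333,0],-0.8,50],[[-140,333,0],-0.8,50]]' ; python3 -c "
from go import *
shift([.456,.266,.12],90+25)"
```

```text
t: 1.73
eef_pos: [0.4599, 0.2625, 0.2267]
tool_rot: [0.001, 0.537, 0.843, 0.0]
ft_force: [0.1, -0.0, 0.3]
grip_width: 0.541
shift mm [  4.9  -2.2 106.7] turn rad 0.0 toolx 115.0 pos [0.4599 0.2625 0.2267] q [ 0.43  0.31  1.7  -0.    1.12 -1.58] grip 50.3 F [ 0.11 -0.    0.26] t 1.7333
```

```bash
python3 -m inch '[[[3,-1,40],0,40],[[3,-1,80],0,40],[[3,-1,120],0,40],[[3,-1,125],0,40],[[3,-1,125],0,40]]' ; python3 -c "
from go import *
shift([.456,.266,.04],90+25)
import cv2
s=Cam('scene')
im=snapshot('scene')[:,:,::-1].copy()
cv2.imwrite('pics/s1.png',cv2.resize(im[205:305,285:395],None,fx=6,fy=6,interpolation=cv2.INTER_CUBIC))
im=snapshot('top')[:,:,::-1].copy()
cv2.imwrite('pics/t1.png',cv2.resize(im[190:260,150:250],None,fx=6,fy=6,interpolation=cv2.INTER_CUBIC))
"
```

```text
t: 2.15
eef_pos: [0.4528, 0.2685, 0.1004]
tool_rot: [-0.001, 0.536, 0.844, -0.002]
ft_force: [0.3, -0.2, 0.0]
grip_width: 0.433
shift mm [-3.6  2.1 60.4] turn rad 0.004 toolx 115.22 pos [0.4528 0.2685 0.1004] q [ 0.45  0.48  1.82  0.    0.85 -1.56] grip 40.3 F [ 0.3  -0.21  0.03] t 2.15
```

View pics/s1.png

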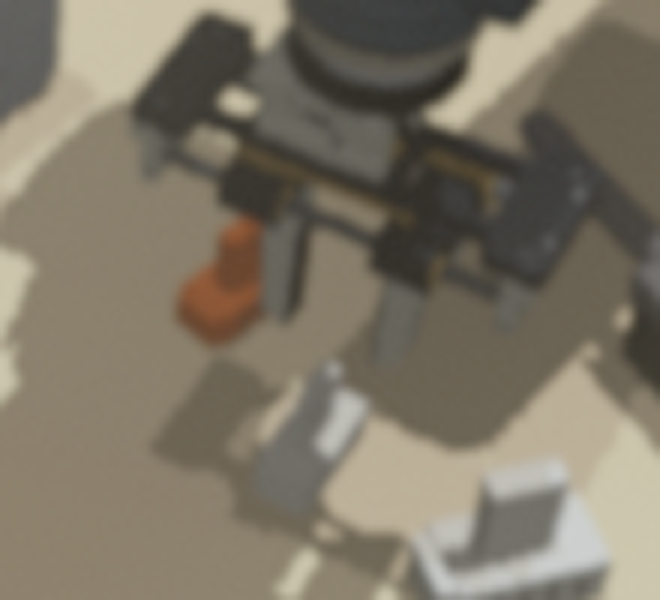

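View pics/t1.png

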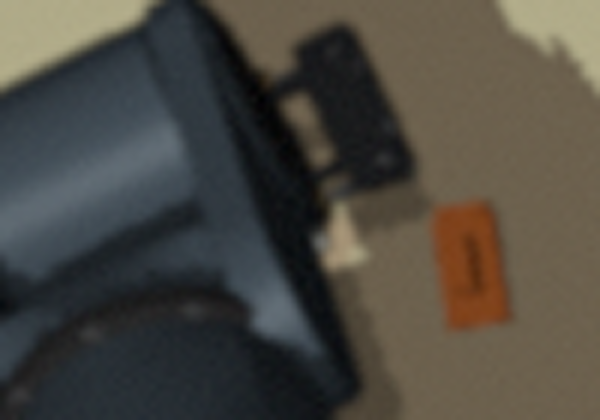

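```bash
python3 -m inch '[[[-3,2,20],0,40],[[-3,2,40],0,40],[[-3,2,50],0,40],[[-3,2,55],0,40],[[-3,2,60],0,40],[[-3,2,60],0,40]]' ; python3 -c "
from go import *
shift([.456,.266,.04],90+25)
import cv2
im=snapshot('scene')[:,:,::-1].copy()
cv2.imwrite('pics/s2.png',cv2.resize(im[225:305,295:385],None,fx=7,fy=7,interpolation=cv2.INTER_CUBIC))
"
```

```text
t: 2.75
eef_pos: [0.4572, 0.2671, 0.0421]
tool_rot: [0.0, 0.536, 0.844, 0.0]
ft_force: [-1.2, -0.4, -0.1]
grip_width: 0.432
shift mm [-0.5 -1.6  2.1] turn rad 0.004 toolx 115.23 pos [0.4572 0.2671 0.0421] q [ 0.44  0.58  1.84 -0.    0.72 -1.57] grip 40.2 F [-1.16 -0.44 -0.07] t 2.75
```

View pics/s2.png

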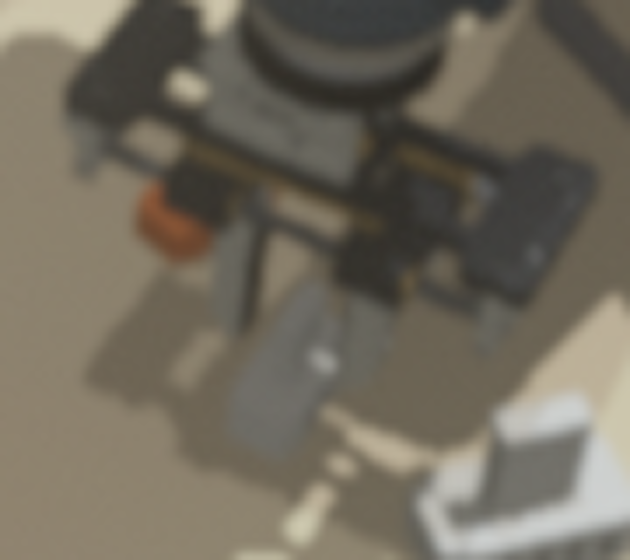

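```bash
python3 -m inch '[[[0,-1,1],0,25],[[0,-1,1],0,18],[[0,-1,1],0,13],[[0,-1,1],0,9],[[0,-1,1],0,4],[[0,-1,1],0,0],[[0,-1,1],0,0],[[0,-1,1],0,0]]' ; python3 -m inch '[[[0,0,-10],0,0],[[0,0,-30],0,0],[[0,0,-60],0,0],[[0,0,-60],0,0],[[0,0,-60],0,0],[[0,0,-60],0,0]]'; python3 -c "
from go import *
shift([.456,.266,.1],90+25)
import cv2
im=snapshot('scene')[:,:,::-1].copy()
cv2.imwrite('pics/s3.png',cv2.resize(im[185:305,295:385],None,fx=5,fy=5,interpolation=cv2.INTER_CUBIC))
"
```

```text
t: 3.47
eef_pos: [0.4561, 0.2665, 0.0407]
tool_rot: [0.0, 0.536, 0.844, 0.0]
ft_force: [-0.9, -0.6, 1.1]
grip_width: 0.103
t: 3.97
eef_pos: [0.4557, 0.2664, 0.1005]
tool_rot: [-0.0, 0.536, 0.844, -0.0]
ft_force: [-0.1, -0.3, -2.2]
grip_width: 0.104
shift mm [-0.5  0.1  0.5] turn rad 0.004 toolx 115.22 pos [0.4557 0.2664 0.1005] q [ 0.44  0.48  1.82  0.    0.85 -1.57] grip 9.7 F [-0.1  -0.32 -2.16] t 3.9667
```

View pics/s3.png

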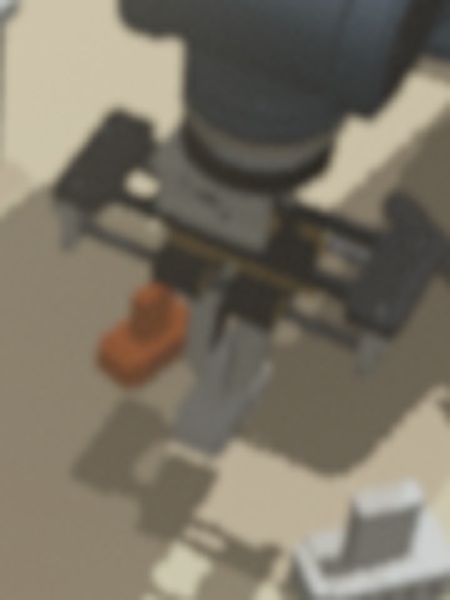

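```bash
python3 - <<'E'
from h import *
O=np.array([.5532,-.0499,0]); a=np.radians(13.5); ex=np.array([np.cos(a),np.sin(a),0]); ey=np.array([-np.sin(a),np.cos(a),0])
xs=np.arange(-.15,.15,.0005); ys=np.arange(.09,-.09,-.0005)
X,Y=np.meshgrid(xs,ys)
for z in (.150,.170):
  out=[]
  for n in ('top','scene'):
    c=Cam(n); P=O+X[...,None]*ex+Y[...,None]*ey+[0,0,z]
    uv=c.proj(P.reshape(-1,3)).reshape(*X.shape,2).astype(np.float32)
    im=np.load(n+'_avg.npy')[:,:,::-1].astype(np.float32)
    w=cv2.remap(im,uv,None,cv2.INTER_CUBIC); w=np.clip(w*1.2,0,255)
    for k in range(-140,141,20): cv2.line(w,(int((k/1000+.15)/.0005),0),(int((k/1000+.15)/.0005),8 if k else 20),(0,0,255),1)
    for k in (-85,-20,0,20,85): cv2.line(w,(0,int((.09-k/1000)/.0005)),(12,int((.09-k/1000)/.0005)),(0,0,255),1)
    out.append(w)
  cv2.imwrite(f'pics/rect{int(z*1000)}.png',cv2.resize(np.vstack(out),None,fx=.83,fy=.83))
E
```

```text
[ WARN:0@0.173] global loadsave.cpp:1063 imwrite_ Unsupported depth image for selected encoder is fallbacked to CV_8U.
```

View pics/rect150.png

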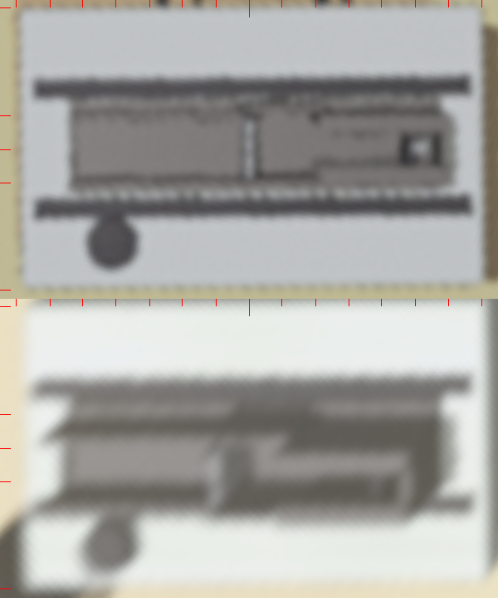

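View pics/rect170.png

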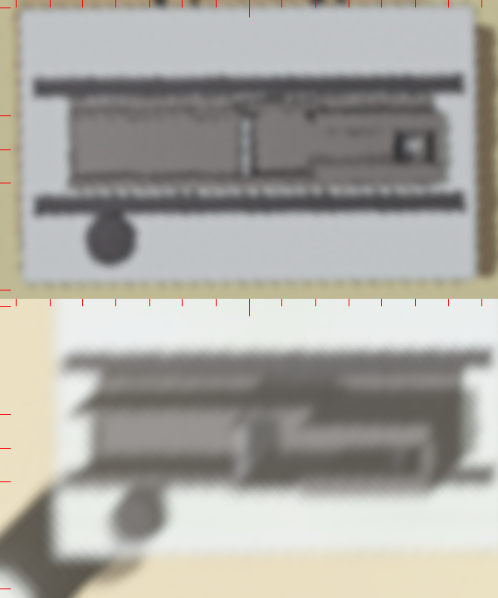

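```bash
python3 - <<'E'
from h import *
import cv2
O=np.array([.5532,-.0499,0]); a=np.radians(13.5); ex=np.array([np.cos(a),np.sin(a),0]); ey=np.array([-np.sin(a),np.cos(a),0])
def prof(n,x0,x1,z):
    xs=np.arange(x0,x1,.001); ys=np.arange(.05,-.0501,-.001); X,Y=np.meshgrid(xs,ys)
    P=O+X[...,None]*ex+Y[...,None]*ey+[0,0,z]
    uv=Cam(n).proj(P.reshape(-1,3)).reshape(*X.shape,2).astype(np.float32)
    w=cv2.remap(np.load(n+'_avg.npy').mean(2).astype(np.float32),uv,None,cv2.INTER_CUBIC).mean(1)
    return ys,w
for sl in ((-.095,-.07),(-.04,-.015)):
    ys,w=prof('top',*sl,.154); print(sl); print(' '.join(f'{y*1000:.0f}:{v:.0f}' for y,v in zip(ys,w)))
E
```

```text
(-0.095, -0.07)
50:163 49:164 48:163 47:161 46:156 45:148 44:136 43:122 42:107 41:94 40:82 39:75 38:70 37:68 36:69 35:71 34:75 33:81 32:89 31:96 30:101 29:104 28:105 27:102 26:99 25:94 24:90 23:88 22:89 21:91 20:94 19:97 18:100 17:102 16:104 15:105 14:106 13:107 12:107 11:107 10:107 9:107 8:107 7:107 6:107 5:107 4:107 3:107 2:107 1:107 -0:107 -1:107 -2:107 -3:107 -4:107 -5:107 -6:107 -7:107 -8:107 -9:107 -10:107 -11:106 -12:104 -13:100 -14:95 -15:89 -16:84 -17:81 -18:82 -19:85 -20:90 -21:95 -22:101 -23:106 -24:111 -25:116 -26:118 -27:117 -28:112 -29:103 -30:94 -31:84 -32:77 -33:72 -34:69 -35:68 -36:68 -37:69 -38:71 -39:74 -40:78 -41:81 -42:84 -43:84 -44:83 -45:81 -46:78 -47:75 -48:73 -49:71 -50:70
(-0.04, -0.015)
50:164 49:164 48:162 47:159 46:153 45:142 44:129 43:115 42:100 41:87 40:77 39:71 38:68 37:67 36:69 35:71 34:75 33:81 32:86 31:91 30:96 29:99 28:100 27:98 26:95 25:92 24:90 23:88 22:89 21:90 20:91 19:92 18:94 17:96 16:98 15:100 14:102 13:103 12:104 11:104 10:104 9:104 8:104 7:104 6:104 5:104 4:104 3:104 2:104 1:103 -0:103 -1:103 -2:103 -3:103 -4:103 -5:103 -6:104 -7:104 -8:104 -9:104 -10:104 -11:103 -12:101 -13:97 -14:92 -15:87 -16:82 -17:81 -18:82 -19:86 -20:91 -21:96 -22:101 -23:106 -24:111 -25:114 -26:115 -27:113 -28:107 -29:98 -30:89 -31:81 -32:73 -33:69 -34:66 -35:65 -36:68 -37:74 -38:85 -39:98 -40:115 -41:130 -42:143 -43:153 -44:158 -45:162 -46:163 -47:163 -48:163 -49:163 -50:162
```

```bash
python3 -m inch '[[[0,0,-40],0,0],[[0,0,-80],0,0],[[0,0,-120],0,0],[[0,0,-160],0,0],[[0,0,-160],0,0],[[0,0,-160],0,0],[[0,0,-160],0,0]]'; python3 -c "
from go import *
shift([.4995,-.0617,.26],103.6)"
```

```text
t: 4.6
eef_pos: [0.4554, 0.2662, 0.2589]
tool_rot: [-0.001, 0.536, 0.844, -0.001]
ft_force: [-0.2, 0.7, -1.3]
grip_width: 0.106
shift mm [-315.4  -99.8   -0.9] turn rad 0.203 toolx 115.22 pos [0.4554 0.2662 0.2589] q [ 0.44  0.28  1.67  0.    1.2  -1.57] grip 9.9 F [-0.17  0.72 -1.27] t 4.6
```

```bash
python3 -m inch '[[[-35,-11,0],0.05,0],[[-71,-22,0],0.1,0],[[-107,-34,0],0.15,0],[[-143,-45,0],0.2,0],[[-179,-56,0],0.2,0],[[-215,-68,0],0.2,0],[[-251,-79,0],0.2,0],[[-285,-90,0],0.2,0],[[-305,-96,0],0.2,0],[[-315,-100,0],0.2,0]]'; python3 -m inch '[[[0,0,0],0,0],[[0,0,0],0,0],[[0,0,0],0,0],[[0,0,0],0,0]]'; python3 -c "
from go import *
shift([.4995,-.0617,.26],103.6)
import cv2
im=snapshot('scene')[:,:,::-1].copy()
cv2.imwrite('pics/s4.png',cv2.resize(im[125:275,175:335],None,fx=4,fy=4,interpolation=cv2.INTER_CUBIC))
im=snapshot('top')[:,:,::-1].copy()
cv2.imwrite('pics/t4.png',cv2.resize(im[100:270,230:380],None,fx=3.5,fy=3.5,interpolation=cv2.INTER_CUBIC))
"
```

```text
t: 5.43
eef_pos: [0.4991, -0.0634, 0.2583]
tool_rot: [-0.002, 0.618, 0.786, -0.001]
ft_force: [0.1, 0.0, -1.1]
grip_width: 0.105
t: 5.77
eef_pos: [0.4996, -0.0598, 0.2603]
tool_rot: [-0.0, 0.617, 0.787, -0.0]
ft_force: [0.5, 0.6, -1.5]
grip_width: 0.102
shift mm [-1.9 -0.5  0.3] turn rad 0.004 toolx 103.85 pos [ 0.4996 -0.0598  0.2603] q [-0.21  0.23  1.73  0.    1.18 -2.02] grip 9.5 F [ 0.53  0.55 -1.54] t 5.7667
```

View pics/s4.png

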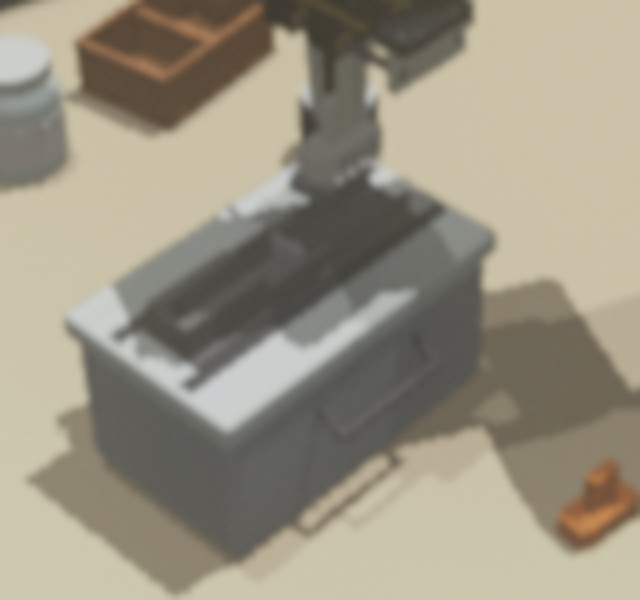

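View pics/t4.png

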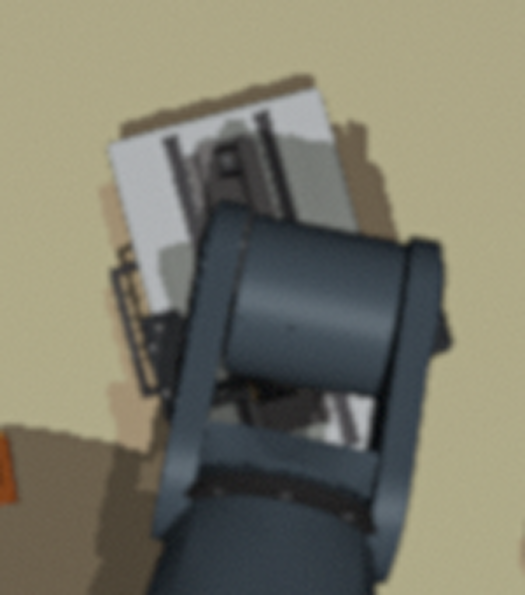

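```bash
python3 -m inch '[[[-2,0,15],0,0],[[-2,0,30],0,0],[[-2,0,43],0,0],[[-2,0,43],0,0],[[-2,0,43],0,0],[[-2,0,43],0,0]]'; python3 -c "
from fit import *
from go import *
shift([.4995,-.0617,.195],103.6)
im=snapshot('scene')[:,:,::-1].copy()
w=cv2.resize(im[145:225,215:315],None,fx=7,fy=7,interpolation=cv2.INTER_CUBIC)
cv2.imwrite('pics/s5.png',w)
c=Cam('scene');p=read_state()['eef_pos'];a=np.radians(13.8);M=R.from_euler('z',a).as_matrix()
for pts in body():
    uv=(c.proj(pts@M.T+[p[0],p[1],p[2]-.0407])-[215,145]+.5)*7
    for u in uv: cv2.circle(w,tuple(int(v) for v in u),3,(0,0,255),-1)
tr=np.array([(-.108,-.018,.170),(-.108,.018,.170),(-.006,.018,.170),(-.006,-.018,.170)])
O=np.array([.5532,-.0499,0])+M@[.0018,.001,0]
uv=(c.proj(tr@M.T+O)-[215,145]+.5)*7
cv2.polylines(w,[uv.astype(int)],True,(0,255,0),1)
cv2.imwrite('pics/s5o.png',w)
"
```

```text
t: 6.37
eef_pos: [0.5006, -0.0628, 0.2185]
tool_rot: [0.0, 0.617, 0.787, 0.0]
ft_force: [-0.2, 0.3, -1.2]
grip_width: 0.107
shift mm [ 1.4 -0.9 23.5] turn rad 0.003 toolx 103.79 pos [ 0.5006 -0.0628  0.2185] q [-0.22  0.28  1.78  0.    1.09 -2.03] grip 10.0 F [-0.18  0.31 -1.19] t 6.3667
```

View pics/s5o.png

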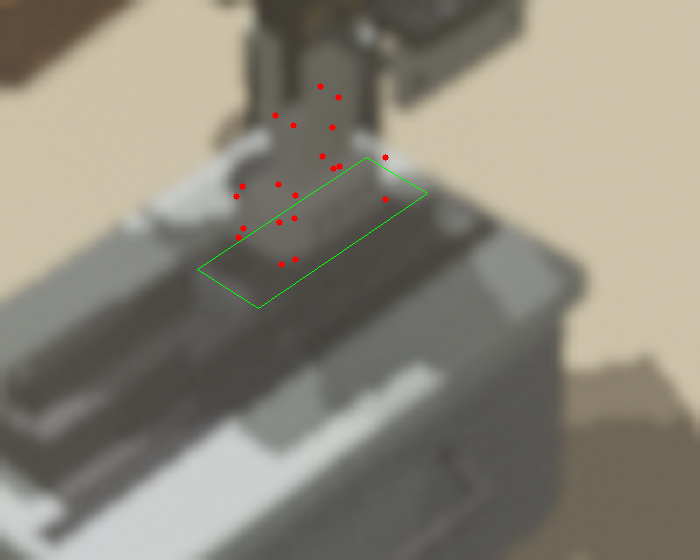

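View pics/s5.png

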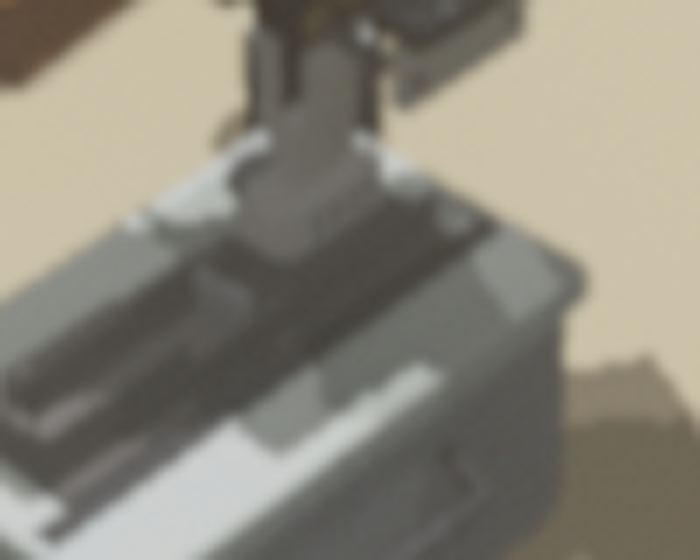

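```bash
cat > avg.py <<'E'
from h import *
def avg(n=10):
    L=[];F=[]
    for i in range(n):
        snapshot('scene'); s=read_state(); L.append(s['eef_pos']); F.append(s['ft_force'])
    L=np.array(L);q=s['tool_rot']; M=R.from_quat([q[1],q[2],q[3],q[0]]).as_matrix()
    p=L.mean(0); a=np.radians(13.6); O=np.array([.5532,-.0499])+[.0018*np.cos(a)-.001*np.sin(a),.0018*np.sin(a)+.001*np.cos(a)]
    d=p[:2]-O; cx=d@[np.cos(a),np.sin(a)]; cy=d@[-np.sin(a),np.cos(a)]
    F=np.mean(F,0); fx=F[:2]@[np.cos(a),np.sin(a)]; fy=F[:2]@[-np.sin(a),np.cos(a)]
    print('pos',p.round(4),'std',L.std(0).round(4),'caddy xy mm',round(cx*1e3,1),round(cy*1e3,1),'underside z mm',round(p[2]*1e3-40.7,1),'F caddy',fx.round(2),fy.round(2),F[2].round(2),'yaw',np.degrees(np.arctan2(M[1,0],M[0,0])).round(2),'grip',round(s['grip_width']*93,1),'t',s['t'])
E
python3 -c "
from avg import *
avg()"
```

```text
pos [ 0.5004 -0.063   0.218 ] std [0.0001 0.     0.0003] caddy xy mm -56.2 -1.3 underside z mm 177.3 F caddy -0.34 0.14 -1.37 yaw 103.76 grip 9.5 t 6.9167
```

```bash
python3 -m inch '[[[1.3,0,3],0,0],[[1.3,0,5],0,0],[[1.3,0,7],0,0],[[1.3,0,8.5],0,0],[[1.3,0,10],0,0],[[1.3,0,10],0,0],[[1.3,0,10],0,0]]'; python3 -c "
from avg import *
avg(5)"
```

```text
t: 7.5
eef_pos: [0.4999, -0.0618, 0.2076]
tool_rot: [-0.0, 0.617, 0.787, -0.0]
ft_force: [-0.2, 0.1, -1.3]
grip_width: 0.101
pos [ 0.5    -0.0618  0.2077] std [0. 0. 0.] caddy xy mm -56.3 -0.0 underside z mm 167.0 F caddy 0.5 -0.02 -1.71 yaw 103.76 grip 9.9 t 7.75
```

```bash
python3 -m inch '[[[0,0,2],0,0],[[0,0,4],0,0],[[0,0,6],0,0],[[0,0,8],0,0],[[0,0,8],0,0],[[0,0,8],0,0]]'; python3 -c "
from avg import *
avg(5)
im=snapshot('scene')[:,:,::-1].copy()
w=cv2.resize(im[145:225,215:315],None,fx=7,fy=7,interpolation=cv2.INTER_CUBIC)
cv2.imwrite('pics/s6.png',w)"
```

```text
t: 8.25
eef_pos: [0.4998, -0.0617, 0.1994]
tool_rot: [-0.0, 0.617, 0.787, -0.0]
ft_force: [0.1, 0.4, -1.8]
grip_width: 0.107
pos [ 0.5    -0.0618  0.1997] std [0.     0.     0.0001] caddy xy mm -56.3 -0.0 underside z mm 159.0 F caddy -0.56 0.21 -1.12 yaw 103.76 grip 9.9 t 8.5
```

View pics/s6.png

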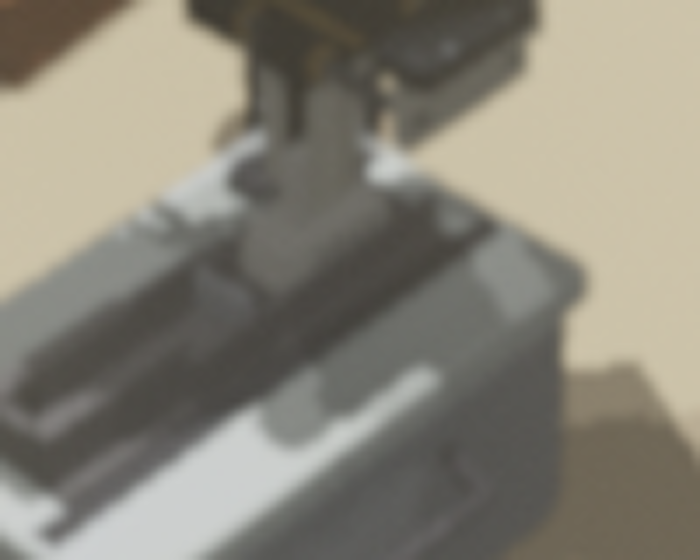

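The cartridge (270–330, 240–290 in the crop) is between the trough walls with no contact force. I'll keep lowering.

```bash
python3 -m inch '[[[0,0,1],0,0],[[0,0,2],0,0],[[0,0,3],0,0],[[0,0,3.5],0,0],[[0,0,3.5],0,0]]'; python3 -c "
from avg import *
avg(4)"; python3 -m inch '[[[0,0,0.5],0,0],[[0,0,1],0,0],[[0,0,1],0,0],[[0,0,1],0,0]]'; python3 -c "
from avg import *
avg(4)"
```

```text
t: 8.97
eef_pos: [0.4998, -0.0618, 0.196]
tool_rot: [-0.0, 0.617, 0.787, -0.0]
ft_force: [-1.1, -0.0, -2.1]
grip_width: 0.106
pos [ 0.4999 -0.0618  0.1961] std [0. 0. 0.] caddy xy mm -56.4 0.0 underside z mm 155.4 F caddy -0.38 -0.16 -1.31 yaw 103.76 grip 9.8 t 9.1667
t: 9.5
eef_pos: [0.4999, -0.0618, 0.1951]
tool_rot: [-0.0, 0.617, 0.787, -0.0]
ft_force: [-0.9, -0.4, -1.9]
grip_width: 0.106
pos [ 0.4999 -0.0618  0.1951] std [0. 0. 0.] caddy xy mm -56.4 -0.0 underside z mm 154.4 F caddy -0.01 0.07 -1.72 yaw 103.76 grip 9.6 t 9.7
```

```bash
python3 -m inch '[[[0,2,0.2],0,0],[[0,4,0.2],0,0],[[0,6,0.2],0,0],[[0,8,0.2],0,0],[[0,10,0.2],0,0],[[0,12,0.2],0,0],[[0,14,0.2],0,0],[[0,15,0.2],0,0],[[0,15,0.2],0,0]]'; python3 -c "
from avg import *
avg(4)"; python3 -m inch '[[[0,1,0],0,0],[[0,2,0],0,0],[[0,3,0],0,0],[[0,4,0],0,0],[[0,5,0],0,0],[[0,6,0],0,0],[[0,6,0],0,0]]'; python3 -c "
from avg import *
avg(4)"
```

```text
t: 10.45
eef_pos: [0.5147, -0.0581, 0.1949]
tool_rot: [-0.0, 0.617, 0.787, -0.0]
ft_force: [-0.5, -0.3, -1.4]
grip_width: 0.106
pos [ 0.5145 -0.0582  0.1949] std [0. 0. 0.] caddy xy mm -41.4 0.1 underside z mm 154.2 F caddy 0.29 -0.12 -1.38 yaw 103.76 grip 9.9 t 10.65
t: 11.23
eef_pos: [0.5204, -0.0568, 0.1949]
tool_rot: [-0.0, 0.617, 0.787, -0.0]
ft_force: [0.8, -0.1, -1.6]
grip_width: 0.098
pos [ 0.5203 -0.0568  0.1949] std [0. 0. 0.] caddy xy mm -35.3 0.1 underside z mm 154.2 F caddy -0.0 -0.16 -1.49 yaw 103.76 grip 9.8 t 11.4333
```

Nose is at about -5 mm, so the flap is near. I'll continue in small steps.

```bash
python3 -m inch '[[[0,1,0],0,0],[[0,2,0],0,0],[[0,3,0],0,0],[[0,4,0],0,0],[[0,4,0],0,0]]'; python3 -c "
from avg import *
avg(3)"; python3 -m inch '[[[0,1,0],0,0],[[0,2,0],0,0],[[0,3,0],0,0],[[0,4,0],0,0],[[0,4,0],0,0]]'; python3 -c "
from avg import *
avg(3)
im=snapshot('scene')[:,:,::-1].copy()
w=cv2.resize(im[145:225,215:315],None,fx=7,fy=7,interpolation=cv2.INTER_CUBIC)
cv2.imwrite('pics/s7.png',w)"
```

```text
t: 11.85
eef_pos: [0.5243, -0.0557, 0.1949]
tool_rot: [-0.0, 0.617, 0.787, -0.0]
ft_force: [-2.6, -1.9, -1.4]
grip_width: 0.103
pos [ 0.5242 -0.0558  0.1949] std [0. 0. 0.] caddy xy mm -31.4 0.1 underside z mm 154.2 F caddy -2.51 0.03 -0.48 yaw 103.77 grip 9.9 t 12.0
t: 12.42
eef_pos: [0.5283, -0.0549, 0.1949]
tool_rot: [0.0, 0.617, 0.787, 0.0]
ft_force: [-1.5, -1.1, -1.1]
grip_width: 0.103
pos [ 0.5282 -0.0549  0.1949] std [0. 0. 0.] caddy xy mm -27.3 0.0 underside z mm 154.2 F caddy -2.06 -1.23 -1.64 yaw 103.76 grip 9.9 t 12.5667
```

View pics/s7.png

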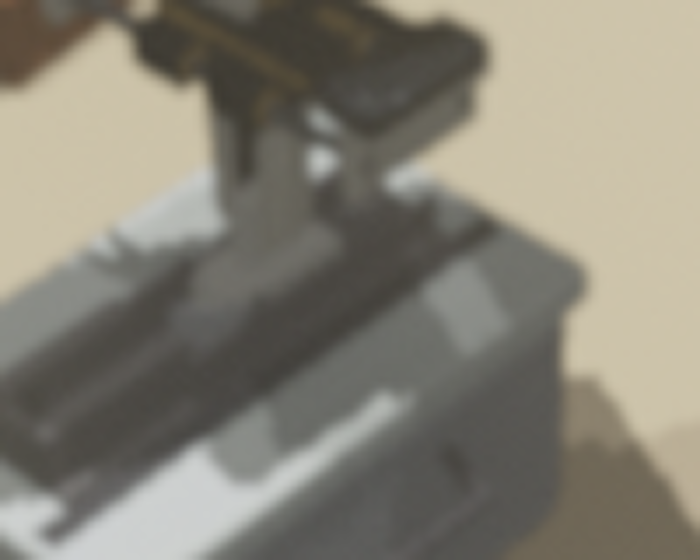

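```bash
python3 -m inch '[[[0,2,0],0,0],[[0,4,0],0,0],[[0,6,0],0,0],[[0,8,0],0,0],[[0,10,0],0,0],[[0,12,0],0,0],[[0,14,0],0,0],[[0,14,0],0,0]]'; python3 -c "
from avg import *
avg(3)"; python3 -m inch '[[[0,2,0],0,0],[[0,4,0],0,0],[[0,6,0],0,0],[[0,8,0],0,0],[[0,10,0],0,0],[[0,12,0],0,0],[[0,14,0],0,0],[[0,14,0],0,0]]'; python3 -c "
from avg import *
avg(3)
im=snapshot('scene')[:,:,::-1].copy()
w=cv2.resize(im[145:235,205:305],None,fx=6.5,fy=6.5,interpolation=cv2.INTER_CUBIC)
cv2.imwrite('pics/s8.png',w)"
```

```text
t: 13.28
eef_pos: [0.5422, -0.0515, 0.195]
tool_rot: [0.0, 0.617, 0.787, 0.0]
ft_force: [0.2, -1.5, -1.7]
grip_width: 0.104
pos [ 0.542  -0.0516  0.195 ] std [0.0001 0.     0.    ] caddy xy mm -13.0 -0.0 underside z mm 154.3 F caddy 0.47 -1.7 -2.19 yaw 103.76 grip 9.7 t 13.4333
t: 14.1
eef_pos: [0.5557, -0.0481, 0.1949]
tool_rot: [0.0, 0.617, 0.787, 0.0]
ft_force: [0.8, -0.6, -1.5]
grip_width: 0.103
pos [ 0.5555 -0.0482  0.195 ] std [0.0001 0.     0.    ] caddy xy mm 0.9 0.1 underside z mm 154.3 F caddy 0.6 -1.28 -1.87 yaw 103.76 grip 9.7 t 14.25
```

View pics/s8.png

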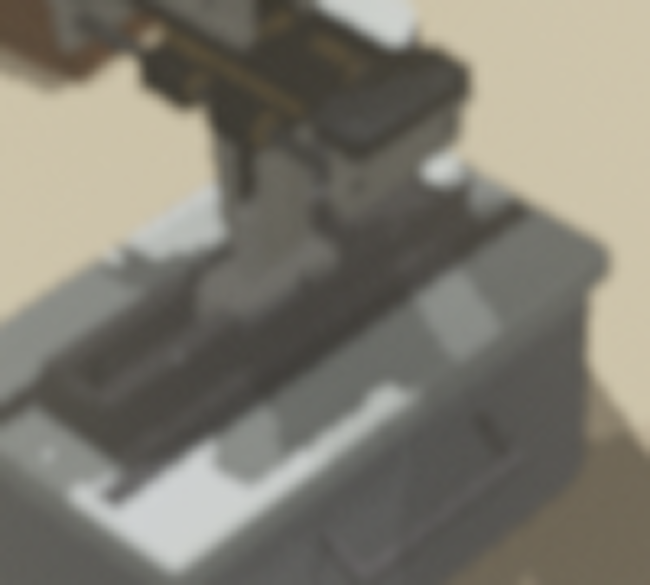

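```bash
python3 -m inch '[[[0,2,0],0,0],[[0,4,0],0,0],[[0,6,0],0,0],[[0,8,0],0,0],[[0,10,0],0,0],[[0,12,0],0,0],[[0,14,0],0,0],[[0,14,0],0,0]]'; python3 -c "
from avg import *
avg(3)"; python3 -m inch '[[[0,2,0],0,0],[[0,4,0],0,0],[[0,6,0],0,0],[[0,8,0],0,0],[[0,10,0],0,0],[[0,12,0],0,0],[[0,14,0],0,0],[[0,14,0],0,0]]'; python3 -c "
from avg import *
avg(3)"; python3 -m inch '[[[0,2,0],0,0],[[0,4,0],0,0],[[0,6,0],0,0],[[0,8,0],0,0],[[0,10,0],0,0],[[0,12,0],0,0],[[0,14,0],0,0],[[0,14,0],0,0]]'; python3 -c "
from avg import *
avg(3)"
```

```text
t: 14.97
eef_pos: [0.5693, -0.0448, 0.1949]
tool_rot: [0.0, 0.617, 0.787, 0.0]
ft_force: [1.5, -1.4, -1.7]
grip_width: 0.106
pos [ 0.5691 -0.0449  0.195 ] std [0.0001 0.     0.    ] caddy xy mm 14.8 0.2 underside z mm 154.3 F caddy 1.09 -1.05 -2.0 yaw 103.76 grip 9.7 t 15.1167
t: 15.78
eef_pos: [0.5829, -0.0415, 0.1949]
tool_rot: [0.0, 0.617, 0.787, 0.0]
ft_force: [0.5, -0.9, -1.3]
grip_width: 0.105
pos [ 0.5827 -0.0415  0.195 ] std [0.0001 0.     0.    ] caddy xy mm 28.9 0.2 underside z mm 154.3 F caddy 0.65 -1.52 -1.96 yaw 103.76 grip 9.8 t 15.9333
t: 16.6
eef_pos: [0.5965, -0.0381, 0.1949]
tool_rot: [0.0, 0.617, 0.787, 0.0]
ft_force: [1.1, 0.4, -1.1]
grip_width: 0.107
pos [ 0.5963 -0.0382  0.195 ] std [0.0001 0.     0.    ] caddy xy mm 42.8 0.3 underside z mm 154.3 F caddy 0.85 -1.09 -1.31 yaw 103.76 grip 10.2 t 16.75
```

```bash
python3 -m inch '[[[0,1.5,0],0,0],[[0,3,0],0,0],[[0,4.5,0],0,0],[[0,6,0],0,0],[[0,7.5,0],0,0],[[0,9,0],0,0],[[0,9,0],0,0]]'; python3 -c "
from avg import *
avg(3)"; python3 -m inch '[[[0,1,0],0,0],[[0,2,0],0,0],[[0,3,0],0,0],[[0,3,0],0,0]]'; python3 -c "
from avg import *
avg(3)"
```

```text
t: 17.33
eef_pos: [0.6051, -0.036, 0.1949]
tool_rot: [0.0, 0.617, 0.787, 0.0]
ft_force: [0.2, -0.3, -1.4]
grip_width: 0.102
pos [ 0.605 -0.036  0.195] std [0. 0. 0.] caddy xy mm 51.8 0.3 underside z mm 154.3 F caddy 0.59 -0.63 -1.62 yaw 103.76 grip 9.7 t 17.4833
t: 17.82
eef_pos: [0.6079, -0.0353, 0.1949]
tool_rot: [0.0, 0.617, 0.787, -0.0]
ft_force: [-0.3, -0.4, -1.2]
grip_width: 0.104
pos [ 0.6078 -0.0353  0.1949] std [0. 0. 0.] caddy xy mm 54.7 0.3 underside z mm 154.2 F caddy 0.57 -0.97 -1.67 yaw 103.76 grip 9.7 t 17.9667
```

```bash
python3 -m inch '[[[0,0.5,0],0,0],[[0,1,0],0,0],[[0,1.5,0],0,0],[[0,2,0],0,0],[[0,2,0],0,0]]'; python3 -c "
from avg import *
avg(3)"; python3 -m inch '[[[0,0.5,0],0,0],[[0,1,0],0,0],[[0,1.5,0],0,0],[[0,1.5,0],0,0]]'; python3 -c "
from avg import *
avg(4)"; python3 -m inch '[[[0,0.5,0],0,0],[[0,1,0],0,0],[[0,1,0],0,0]]'; python3 -c "
from avg import *
avg(4)"
```

```text
t: 18.38
eef_pos: [0.6097, -0.0349, 0.1949]
tool_rot: [-0.0, 0.617, 0.787, -0.0]
ft_force: [-0.4, -1.0, -1.8]
grip_width: 0.107
pos [ 0.6097 -0.0349  0.195 ] std [0. 0. 0.] caddy xy mm 56.7 0.3 underside z mm 154.3 F caddy -0.19 -0.38 -1.22 yaw 103.76 grip 9.7 t 18.5333
t: 18.87
eef_pos: [0.6112, -0.0345, 0.1949]
tool_rot: [0.0, 0.617, 0.787, 0.0]
ft_force: [-0.1, -1.6, -1.6]
grip_width: 0.106
pos [ 0.6112 -0.0345  0.195 ] std [0. 0. 0.] caddy xy mm 58.2 0.3 underside z mm 154.3 F caddy 0.06 -0.64 -0.88 yaw 103.76 grip 9.7 t 19.0667
t: 19.32
eef_pos: [0.6122, -0.0343, 0.1949]
tool_rot: [-0.0, 0.617, 0.787, 0.0]
ft_force: [-0.0, -1.0, -1.1]
grip_width: 0.104
pos [ 0.6122 -0.0343  0.1949] std [0. 0. 0.] caddy xy mm 59.2 0.3 underside z mm 154.2 F caddy -0.19 -1.21 -1.37 yaw 103.76 grip 10.0 t 19.5167
```

```bash
python3 -m inch '[[[0,0.5,0],0,0],[[0,1,0],0,0],[[0,1,0],0,0]]'; python3 -c "
from avg import *
avg(4)"; python3 -m inch '[[[0,0.5,0],0,0],[[0,1,0],0,0],[[0,1,0],0,0]]'; python3 -c "
from avg import *
avg(4)"; python3 -m inch '[[[0,0.5,0],0,0],[[0,1,0],0,0],[[0,1,0],0,0]]'; python3 -c "
from avg import *
avg(4)"
```

```text
t: 19.77
eef_pos: [0.6129, -0.0341, 0.1949]
tool_rot: [-0.0, 0.617, 0.787, -0.0]
ft_force: [-4.0, -1.3, 0.1]
grip_width: 0.109
pos [ 0.6129 -0.0341  0.1949] std [0. 0. 0.] caddy xy mm 59.9 0.3 underside z mm 154.2 F caddy -3.44 -0.6 0.23 yaw 103.76 grip 9.7 t 19.9667
t: 20.22
eef_pos: [0.614, -0.0338, 0.1949]
tool_rot: [-0.0, 0.617, 0.787, -0.0]
ft_force: [-3.9, -1.6, 0.7]
grip_width: 0.107
pos [ 0.614  -0.0338  0.1949] std [0. 0. 0.] caddy xy mm 61.0 0.3 underside z mm 154.2 F caddy -4.35 -0.92 0.59 yaw 103.76 grip 9.3 t 20.4167
t: 20.67
eef_pos: [0.6149, -0.0336, 0.1949]
tool_rot: [-0.0, 0.617, 0.787, -0.0]
ft_force: [-5.0, -0.3, 0.4]
grip_width: 0.105
pos [ 0.6149 -0.0336  0.1949] std [0. 0. 0.] caddy xy mm 62.0 0.4 underside z mm 154.2 F caddy -5.33 -1.19 1.33 yaw 103.76 grip 10.2 t 20.8667
```

The pad touched at x of about 59.3. Now I'll add half-millimetre steps until I feel the flap snap (the side force should go).

```bash
python3 -m inch '[[[0,0.3,0],0,0],[[0,0.5,0],0,0],[[0,0.5,0],0,0]]'; python3 -c "
from avg import *
avg(4)"; python3 -m inch '[[[0,0.3,0],0,0],[[0,0.5,0],0,0],[[0,0.5,0],0,0]]'; python3 -c "
from avg import *
avg(4)"; python3 -m inch '[[[0,0.3,0],0,0],[[0,0.5,0],0,0],[[0,0.5,0],0,0]]'; python3 -c "
from avg import *
avg(4)
"
```

```text
t: 21.12
eef_pos: [0.6153, -0.0335, 0.1949]
tool_rot: [-0.0, 0.617, 0.787, -0.0]
ft_force: [-5.4, -2.2, 0.7]
grip_width: 0.104
pos [ 0.6153 -0.0335  0.1949] std [0. 0. 0.] caddy xy mm 62.4 0.4 underside z mm 154.2 F caddy -5.9 -0.57 1.59 yaw 103.76 grip 9.6 t 21.3167
t: 21.57
eef_pos: [0.6157, -0.0334, 0.1949]
tool_rot: [-0.0, 0.617, 0.787, -0.0]
ft_force: [-5.3, -2.5, 1.6]
grip_width: 0.104
pos [ 0.6157 -0.0334  0.1949] std [0. 0. 0.] caddy xy mm 62.8 0.4 underside z mm 154.2 F caddy -6.45 -1.17 1.87 yaw 103.76 grip 9.9 t 21.7667
t: 22.02
eef_pos: [0.6162, -0.0333, 0.1949]
tool_rot: [-0.0, 0.617, 0.787, -0.0]
ft_force: [-5.9, -2.8, 2.2]
grip_width: 0.106
pos [ 0.6161 -0.0333  0.1949] std [0. 0. 0.] caddy xy mm 63.3 0.4 underside z mm 154.2 F caddy -6.93 -1.13 1.93 yaw 103.76 grip 9.9 t 22.2167
```

```bash
python3 -m inch '[[[0,0.3,0],0,0],[[0,0.5,0],0,0],[[0,0.5,0],0,0]]'; python3 -c "
from avg import *
avg(4)"; python3 -m inch '[[[0,0.3,0],0,0],[[0,0.5,0],0,0],[[0,0.5,0],0,0]]'; python3 -c "
from avg import *
avg(6)
for n in ('scene','top'):
    im=np.mean([snapshot(n).astype(float) for _ in range(3)],0)[:,:,::-1]
    w=im[145:235,205:305] if n=='scene' else im[115:250,240:370]
    cv2.imwrite(f'pics/{n}9.png',np.clip(cv2.resize(w*1.3,None,fx=6,fy=6,interpolation=cv2.INTER_CUBIC) if n=='scene' else cv2.resize(w,None,fx=4,fy=4,interpolation=cv2.INTER_CUBIC),0,255).astype('uint8'))
"
```

```text
t: 22.47
eef_pos: [0.6166, -0.0332, 0.195]
tool_rot: [-0.0, 0.617, 0.787, -0.0]
ft_force: [-6.4, -1.7, 1.9]
grip_width: 0.108
pos [ 0.6165 -0.0332  0.1949] std [0. 0. 0.] caddy xy mm 63.7 0.4 underside z mm 154.2 F caddy -7.49 -0.9 2.0 yaw 103.76 grip 9.8 t 22.6667
t: 22.92
eef_pos: [0.617, -0.0331, 0.195]
tool_rot: [-0.0, 0.617, 0.787, -0.0]
ft_force: [-7.0, -2.6, 2.7]
grip_width: 0.103
pos [ 0.617  -0.0331  0.1949] std [0. 0. 0.] caddy xy mm 64.1 0.4 underside z mm 154.2 F caddy -7.68 -0.74 2.72 yaw 103.76 grip 10.3 t 23.2167
```

View pics/scene9.png

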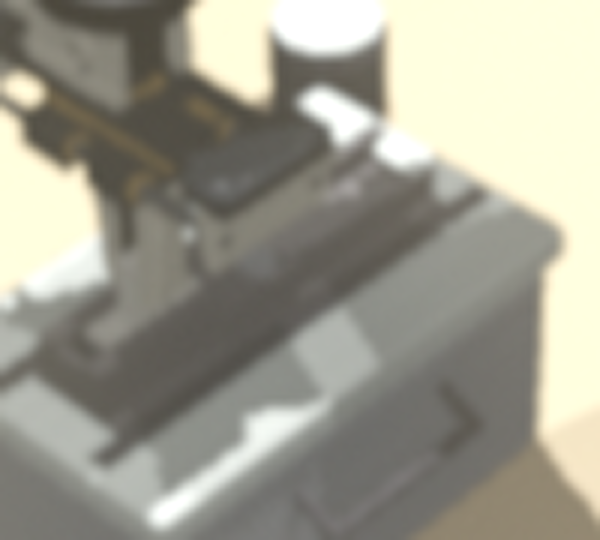

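View pics/top9.png

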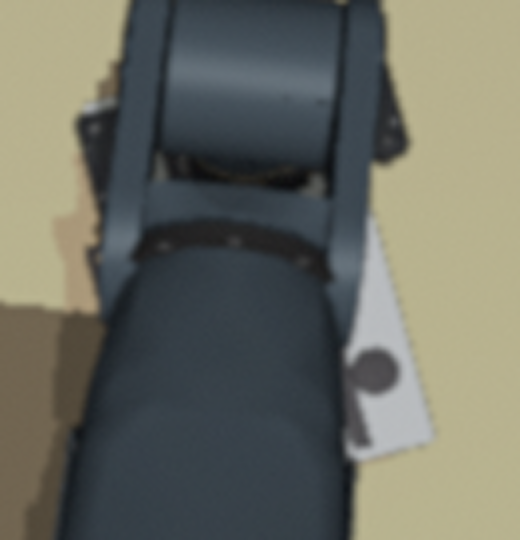

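The flap shows as a lighter plate across the channel at (260,265) in the scene crop, which is full-frame (248,189). It stood in that same place when shut. I'll add a small margin and release.

```bash
python3 -m inch '[[[0,0.3,0],0,0],[[0,0.5,0],0,0],[[0,0.5,0],0,0]]'; python3 -c "
from avg import *
avg(4)"; python3 -m inch '[[[0,0,0],0,14],[[0,0,0],0,18],[[0,0,0],0,24],[[0,0,0],0,30],[[0,0,0],0,36],[[0,0,0],0,36],[[0,0,0],0,36],[[0,0,0],0,36]]'; python3 -c "
from avg import *
avg(4)"
```

```text
t: 23.77
eef_pos: [0.6174, -0.0329, 0.1949]
tool_rot: [-0.001, 0.617, 0.787, -0.001]
ft_force: [-7.2, -2.1, 3.1]
grip_width: 0.105
pos [ 0.6174 -0.033   0.1949] std [0. 0. 0.] caddy xy mm 64.6 0.4 underside z mm 154.2 F caddy -8.21 -0.84 3.05 yaw 103.76 grip 9.7 t 23.9667
t: 24.63
eef_pos: [0.618, -0.0329, 0.1949]
tool_rot: [0.0, 0.617, 0.787, 0.0]
ft_force: [-0.2, -1.5, -0.2]
grip_width: 0.392
pos [ 0.618  -0.0329  0.1949] std [0. 0. 0.] caddy xy mm 65.1 0.3 underside z mm 154.2 F caddy 0.19 0.26 -0.09 yaw 103.76 grip 35.6 t 24.8333
```

Released with no residual force. I'll lift straight up, back away and look.

```bash
python3 -m inch '[[[0,0,-5],0,36],[[0,0,-15],0,36],[[0,0,-35],0,36],[[0,0,-70],0,36],[[0,0,-110],0,36],[[0,0,-110],0,36],[[0,0,-110],0,36]]'; python3 -m inch '[[[35,0,0],0,36],[[75,0,0],0,36],[[115,0,0],0,36],[[155,0,0],0,36],[[195,-10,0],0,36],[[235,-30,0],0,36],[[275,-50,0],0,36],[[290,-60,0],0,36],[[300,-60,0],0,36],[[300,-60,0],0,36]]'; python3 -c "
from avg import *
avg(4)
for n in ('scene','top'):
    im=np.mean([snapshot(n).astype(float) for _ in range(4)],0)[:,:,::-1]
    np.save(n+'_end.npy',im)
    cv2.imwrite(f'pics/{n}_end.png',im.astype('uint8'))
    w=im[145:265,185:305] if n=='scene' else im[110:250,245:365]
    cv2.imwrite(f'pics/{n}10.png',np.clip(cv2.resize(w*1.1,None,fx=4.2,fy=4.2,interpolation=cv2.INTER_CUBIC),0,255).astype('uint8'))
"
```

```text
t: 25.42
eef_pos: [0.6188, -0.0329, 0.3082]
tool_rot: [0.002, 0.617, 0.787, 0.001]
ft_force: [-0.2, 0.2, -1.1]
grip_width: 0.39
t: 26.25
eef_pos: [0.4876, 0.2456, 0.3047]
tool_rot: [-0.0, 0.616, 0.787, -0.0]
ft_force: [-0.1, 0.1, 0.4]
grip_width: 0.385
pos [0.4889 0.2437 0.3046] std [0.0003 0.0005 0.    ] caddy xy mm 4.7 299.5 underside z mm 263.9 F caddy -0.0 -0.6 -0.08 yaw 103.68 grip 36.1 t 26.45
```

View pics/scene10.png

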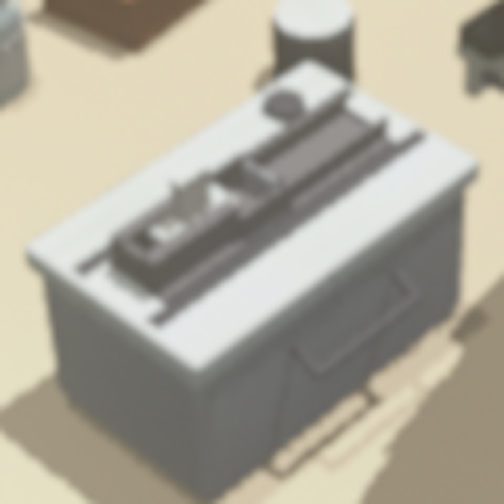

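View pics/top10.png

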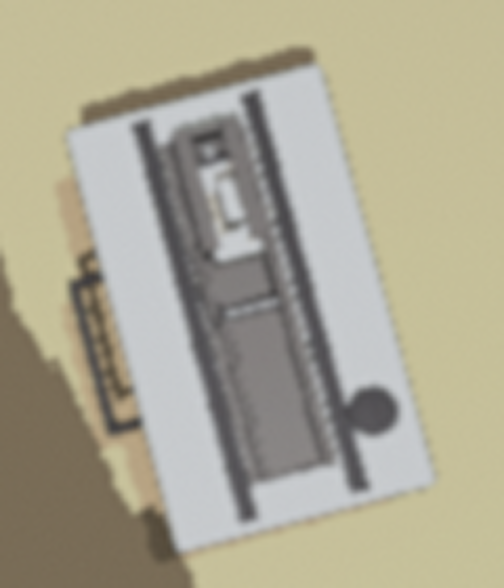

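View pics/top_end.png

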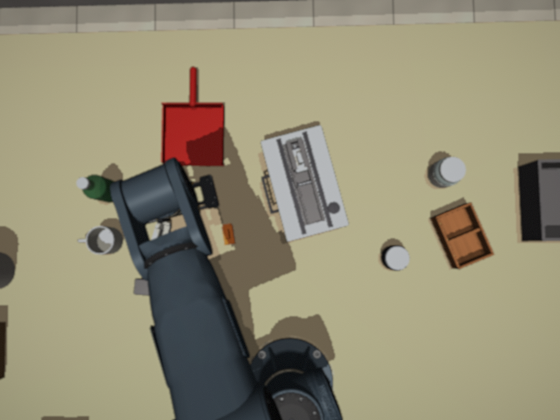

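The cartridge lies flat in the pocket at top crop (228,205). The flap is shut straight across the channel at (250,305), as it was at the start, and the bystanders that show have not moved. The arm touches nothing, so I'm handing in.

```bash
python3 -c "
from plant import *
print(close_job(), read_state()['t'])"
```

```text
the job is handed in; nothing more can be done
the job is handed in; nothing more can be done
```

The job is handed in: the smaller white cartridge is in the caddy's pocket, tapered end first, with the flap shut behind it. I gripped it by its fin, lowered it into the trough without touching the walls, and slid it in along the channel.

- **Flap:** it took about 2.5 N to open, so the push stayed gentle there.
- **Pad:** it first touched at about 59 mm along the caddy. I pushed it in about 5 mm, and the measured push never went above about 8.2 N.
- **Side force:** a small side force of about 1 N stayed until I let go. I had expected it to vanish when the flap snapped shut, so I relied on the pictures for that.
- **Final pictures:** both cameras show the cartridge lying flat in the pocket and the flap straight across the channel where it stood at the start.
- **Surroundings:** the wrist force read zero within noise after release, and the bystanders in view look unmoved. The arm hid most of the hard brush in the last top view, so I did not check that one fully.

About 27 s of the 64 s were used. I got no verdict back, and I could not read the flap angle or the contact force directly.

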